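Free the lint-filter slide with the service pin

TASK

The lint trap's filter slide is locked. Take the service pin from its stand, press the button at the bottom of the round hole in the slide's front block with it, and, keeping the button down, push the slide all the way out of the box with the pin; then put the pin back in its stand, fully home. Be gentle with the button and the slide (light forces only, the pin alone may touch the slide) and leave the other things where they are.

Things in the scene. Friction and masses are not known exactly. Their poses are not given: they have to be found in the camera images.
- lint_box: white plastic lint trap, fixed: 130 (x) x 110 (y) x 75 mm high, metal duct collar on top to 120 mm. Origin: centre of its underside; the slide comes out along its -x. The slide's release button resists with 4 N at first touch, frees the slide after 4 mm (about 7 N), hits a hard stop after 6 mm (8 N). Over 16 N on the button, or 25 N from the pin on slide or box, does damage.
- filter_slide (a joint): how far the grey filter slide has come out (m): 0 home and locked, 0.080 at its end stop; about 3 N of friction. With the release button up it is caught at home and again at about 19, 38 and 55 mm, so the button must stay down all the way; let go beyond 65 mm, the button springs up and the slide stays out.
- release_hole (a point): centre of the mouth of the round vertical hole (12 mm wide, 2 mm chamfer) in the top of the slide's front block (48 x 64 mm, top 56 mm above the counter); moves with the slide; axes as the box's (z up, -x the way out). The release button, 10 mm wide, lies inside and moves along, its top 5 to 31 mm below the mouth: the depth differs from box to box and must be felt.
- pin_tool: service pin, stands upright in its stand, 70 g: a steel pin 8 mm thick and 45 mm long pointing down, above it a black square flange 24 x 24 x 6 mm (45 to 51 mm above the tip) and a black square handle 18 x 18 mm (51 to 113 mm above the tip). Origin: the pin's tip; z up along the pin; x and y square to the handle's faces.
- pin_tip (a point): tip of the pin (the tool's origin)
- tool_stand: wooden block 70 x 70 x 55 mm high, fixed, with a round 14 mm hole right through from the top (3 mm chamfer). Origin: centre of its underside. With the pin home, the flange rests on the block and the tip is 10 mm above the counter.
- stand_hole (a point): centre of the mouth of the stand's hole, 55 mm above the counter
- softener: white bottle, 64 mm wide, 130 mm high, bystander; origin: centre of its underside
- scoop_cup: white plastic cup, 68 mm wide, 60 mm high, bystander; origin: centre of its underside
- brush: hand brush lying on the counter, bystander; origin on its underside
Things that resemble listed ones, but are neither listed nor needed, are in the scene too. What is meant by the pin_tool is not green, and is the larger of those in its own colour.

How it is judged:
On the way, in this order (a step that is already met when the one before it is completed fails the run):
1. the pin is in the release hole, the slide still home (horizontal distance between pin_tip and release_hole below 0.006 m and z of pin_tip in the frame of release_hole below -0.003 m and value of joint filter_slide below 0.004 m), for 0.1 s.
2. the slide is out by more than 68 mm with the pin still in its hole (value of joint filter_slide above 0.068 m and horizontal distance between pin_tip and release_hole below 0.007 m and z of pin_tip in the frame of release_hole below -0.003 m), for 0.1 s.
At the end, for the whole second after the job is handed in: The filter slide stands at least 66 mm out, and the pin, let go, is upright (within 7 degrees) and at rest in the stand's hole, its flange down on the block within 4 mm (value of joint filter_slide above 0.066 m and horizontal distance between pin_tip and stand_hole below 0.006 m and height (world z) of pin_tip between 0.006 and 0.014 m and angle between pin_tool's own z axis and vertical below 0.12 rad and linear speed of pin_tool below 0.02 m/s and contact force between the fingers and pin_tool below 0.2 N); the robot touches nothing.
It fails at once if the pin presses the release button with more than 16 N (contact force between pin_tool and release_button above 16 N).
It fails at once if the pin pushes the slide or the box with more than 25 N (contact force between pin_tool and lint_box above 25 N).
It fails at once if the robot itself touches the lint box or the slide with more than 2 N (contact force between any of the fingers, the arm and lint_box above 2 N).
It fails at once if the softener bottle, the cup or the brush is moved by more than 20 mm (distance of any of softener, scoop_cup, brush from where it was at the start of the episode above 0.02 m).
It also fails if it takes over 54 s, if anything falls off the work surface, if the arm or the gripper's body presses on something with over 40 N, if the wrist force passes 120 N, or if a joint passes its speed limit or range.

ROBOT

A 7-joint arm with a two-finger parallel gripper is mounted at the origin on the work surface. World frame = base frame: x ahead of the robot, y to its left, z up, the work surface at z = 0. Lengths are in m, angles in rad, forces in N, time in s.
With the tool pointing down it reaches from about 0.425 to 0.875 m from the base axis. Payload 4.7 kg.
Tool frame: the origin (TCP) lies between the finger pads; the fingertips stand 17 mm ahead of it and the grasp point (between the pads) lies 2 mm behind it (arm.nose_length is the distance from the TCP to the fingertips, in m); z points along the fingers, y is the line along which they close (so a half turn about z gives the same grasp; the last joint's range is limited). The gripper opens to 85 mm and grips with 20 to 120 N. Pads are 22 mm wide; open, the fingers measure 114 mm over their backs; the gripper's body (76 mm by 85 mm) begins 54 mm behind the grasp point. The pads swing forward as they close: fully open they stand 13 mm farther back than shut.
Start: joints at [-1.239, 0.321, -0.07, 1.45, 0.023, 1.371, -0.057], TCP at [0.203, 0.617, 0.248] pointing down, gripper open.
Joint ranges: [-2.86, 2.86], [-0.3, 2.09], [-1.38, 1.24], [0.06, 2.45], [-1.56, 4.7], [0.09, 2.05], [-2.69, 2.69]. Speed limits (rad/s): [2.57, 2.57, 3.14, 3.14, 3.14, 3.14, 3.14].

INTERFACE

Orientations are given as a unit quaternion [x, y, z, w].
In Python, from bench import arm gives the robot as it stands. The module is installed in compiled form; this text tells all that it offers.
- The arm moves only by the shell command python3 -m creep 'ROWS' [FORCE]. ROWS is JSON, a list of rows, each an object with "rotation": the turn, a rotation vector about the world's x, y, z in rad, a list of three; "delta_pos": the shift along the world's x, y, z in m, a list of three; "hand": the finger opening in m, from 0 to 0.0854. A call has 1 to 8 rows; each row shifts and turns the commanded pose from where the row before left it; what a row does not reach is not made up. A row lasts 1/10 s, in which the tool goes at most 50 mm and 8.59 degrees, less where a joint would pass 70% of its speed; a pose out of reach is approached as far as the arm can. A call with a gripper value outside its range is refused whole. The fingers move at their own pace and stop on an object; FORCE is the grip in N (left out, the last holds). Time passes only in rows, so rows that do not move let the fingers close. It gives the time, the measured TCP pose, the force, the opening and the grip force at its end, in the units of the state.
- arm.get_obs(): the state, without advancing time (a new reading comes with each control period).
- arm.camera(name): name is "side" or "top" or "wrist"; returns (picture, depth): 480x640x3 uint8, red, green, blue; 480x640 float32, m along the optical axis (not along the pixel's ray), 0 where there is no reading.
- arm.camera_info(name): a dict with "mtx" (3x3 intrinsics, pixels), "cam_to_world" (4x4, takes a point from camera to world coordinates). Camera axes: x right, y down, z forward; pixel columns grow to the right and rows downward; lengths in m; the calibration is good to about 2 mm. A picture is of the moment at which its call begins: read the wrist's pose just before it. camera_info takes no time and is no camera call; for the wrist camera it gives the pose at the moment of the call.
- arm.close_job(): hands the job in; it is judged then, once.
The state is a dict: "time": time; "qpos": joint angles; "qd": joint speeds; "tau": joint torques, N m; "tool_pos": TCP position; "eef_rot": TCP orientation; "force": force on the tool from outside, world axes, zero at the start; "ft_torque": the same for the moment, N m; "gripper_width": finger opening in m; "grip_force": force on a finger pad.
Only numpy, scipy, OpenCV 4.12 (cv2) and the standard library are available. Lean on these libraries where they do the work, as an engineer would, in place of code of your own. Each camera call takes 0.05 s, during which the arm holds its last target. There are 200 camera calls.

## Working session

There is one attempt and no reset: what is moved stays moved. The work goes in short steps, Python scripts to look and compute and a shell command to move; the robot and the scene stay as the last step left them, time stands still between calls to the robot, and variables do not carry over. Pictures are saved under pics/ and viewed, at most 10 in all, crops included, and the job is handed in when it is done.

```bash
mkdir -p pics; python3 - <<'E'
from bench import arm
import cv2,numpy as np,pickle
o=arm.get_obs();print(o['time'],o['tool_pos'],o['eef_rot'],o['gripper_width'],o['force'])
for n in("side","top"):
    p,d=arm.camera(n);i=arm.camera_info(n);pickle.dump((p,d,i),open(n+'.pkl','wb'))
    cv2.imwrite(f'pics/{n}0.png',p[:,:,::-1]);print(i)
E
```

```text
0.0 [0.20301121 0.61693631 0.2472287 ] [ 1.58250779e-01  9.87398479e-01 -9.60473324e-04 -1.11682363e-04] 0.08527506216549369 [-0.73093548 -0.1371618   0.8318806 ]
{'mtx': array([[566.63412536,   0.        , 323.56791611],
       [  0.        , 566.63412536, 230.81411168],
       [  0.        ,   0.        ,   1.        ]]), 'cam_to_world': array([[ 0.90695561, -0.2488819 ,  0.33983718,  0.22249456],
       [-0.42110284, -0.51619416,  0.74579889, -0.73554639],
       [-0.01019388, -0.81951289, -0.57297007,  0.63676536],
       [ 0.        ,  0.        ,  0.        ,  1.        ]])}
{'mtx': array([[601.4464705 ,   0.        , 317.34552875],
       [  0.        , 601.4464705 , 238.75962314],
       [  0.        ,   0.        ,   1.        ]]), 'cam_to_world': array([[ 0.01487531, -0.99612306,  0.08670397,  0.46769281],
       [-0.99988043, -0.01445263,  0.00550062, -0.02391636],
       [-0.00422619, -0.08677542, -0.99621893,  1.34132473],
       [ 0.        ,  0.        ,  0.        ,  1.        ]])}
```

View pics/side0.png

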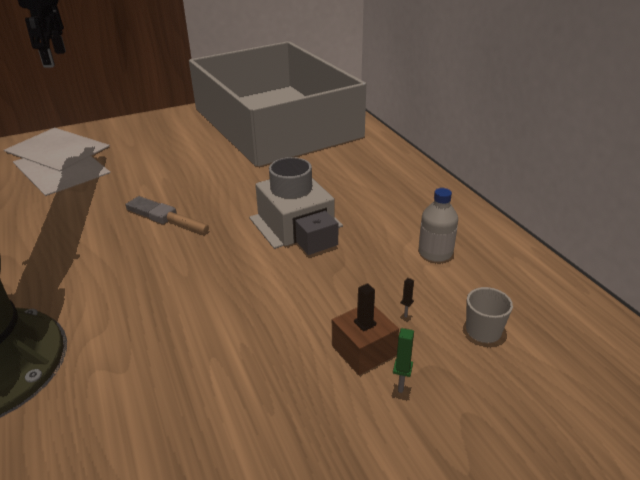

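View pics/top0.png

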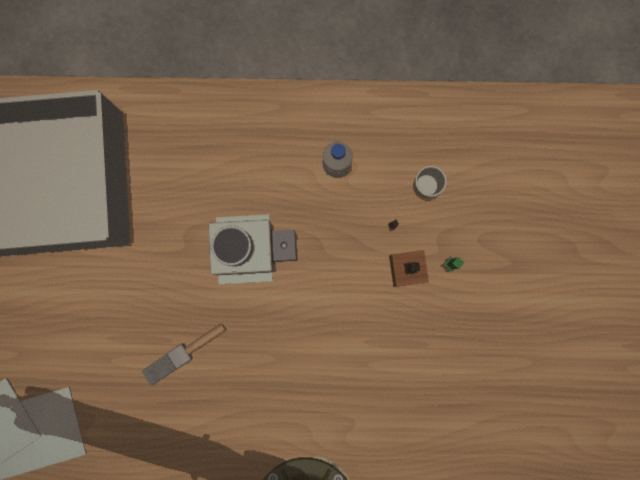

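Side view: candidates are the black pin in the stand (366,305), a smaller black pin (408,292), and a green pin (404,350). In the top view they are at (412,268), (393,225) and (454,264). I choose the black one in the stand, since it's larger and not green. The slide's front block is at top (284,245), and its way out is towards the right of the picture, about world -y.

```bash
cat > h.py <<'E'
import numpy as np,cv2,pickle
def pix2w(i,u,v,z=None,d=None):
    K=i['mtx'];T=i['cam_to_world'];r=T[:3,:3]@np.linalg.solve(K,[u,v,1]);
    s=d if d is not None else (z-T[2,3])/r[2]
    return T[:3,3]+s*r
def cloud(d,i):
    v,u=np.mgrid[:480,:640];K=i['mtx'];c=np.stack([(u-K[0,2])/K[0,0]*d,(v-K[1,2])/K[1,1]*d,d],-1)
    T=i['cam_to_world'];return c@T[:3,:3].T+T[:3,3]
def rect(P,m,lo,hi):
    q=P[m&(P[...,2]>lo)&(P[...,2]<hi)]
    return len(q),np.median(q[:,2]).round(4),cv2.minAreaRect((q[:,:2]*1000).astype(np.float32)),
E
python3 - <<'E'
from h import *
s=pickle.load(open('side.pkl','rb'));t=pickle.load(open('top.pkl','rb'))
for n,(p,d,i) in(('top',t),('side',s)):
    P=cloud(d,i)
    def w(u0,u1,v0,v1):
        m=np.zeros(d.shape,bool);m[v0:v1,u0:u1]=1;return m&(d>0)
    A=dict(top=dict(stand=(385,435,245,292),block=(274,300,225,268),box=(200,274,210,290),pin=(400,425,255,280)),side=dict(stand=(325,405,280,370),block=(295,342,212,255),box=(250,335,175,245),pin=(352,380,280,330)))[n]
    for k,(lo,hi) in dict(stand=(.045,.062),block=(.046,.064),box=(.068,.082),pin=(.1,.2)).items():
        print(n,k,rect(P,w(*A[k]),lo,hi))
c=lambda p,x,y,w,h,f:cv2.resize(p[y:y+h,x:x+w],None,fx=f,fy=f,interpolation=cv2.INTER_CUBIC)
a=np.hstack([c(t[0],380,220,60,75,6),c(t[0],260,220,60,75,6)])
b=np.hstack([c(s[0],320,270,90,36*2,4),c(s[0],285,200,90,72,4)])[:, :720]
cv2.imwrite('pics/crop.png',np.clip(np.vstack([a,b[:150]*1]) if 0 else np.vstack([cv2.resize(a,(600,375)),cv2.resize(b,(600,225))])*1.6,0,255)[:,:,::-1])
E
```

```text
top stand (949, np.float64(0.0555), ((520.7552490234375, -215.7501983642578), (70.04794311523438, 71.26660919189453), 8.219256401062012))
top block (639, np.float64(0.0563), ((565.7074584960938, 53.69224548339844), (64.57492065429688, 45.47589874267578), 1.9846594333648682))
top box (1820, np.float64(0.0751), ((559.8096923828125, 147.25320434570312), (110.0326919555664, 130.90821838378906), 3.8348746299743652))
top pin (94, np.float64(0.1223), ((520.5651245117188, -215.5003662109375), (17.850107192993164, 18.5758113861084), 7.053431987762451))
side stand (1729, np.float64(0.0553), ((525.3911743164062, -220.520263671875), (160.0366668701172, 105.08069610595703), 58.2291374206543))
side block (788, np.float64(0.0562), ((573.242431640625, 54.68089294433594), (78.84744262695312, 58.31169891357422), 1.6102064847946167))
side box (1370, np.float64(0.0754), ((560.6947021484375, 143.86077880859375), (110.99842071533203, 134.44651794433594), 4.012279033660889))
side pin (313, np.float64(0.1173), ((521.4907836914062, -218.10560607910156), (19.477853775024414, 19.676027297973633), 8.577584266662598))[ WARN:0@0.208] global loadsave.cpp:1063 imwrite_ Unsupported depth image for selected encoder is fallbacked to CV_8U.
```

View pics/crop.png

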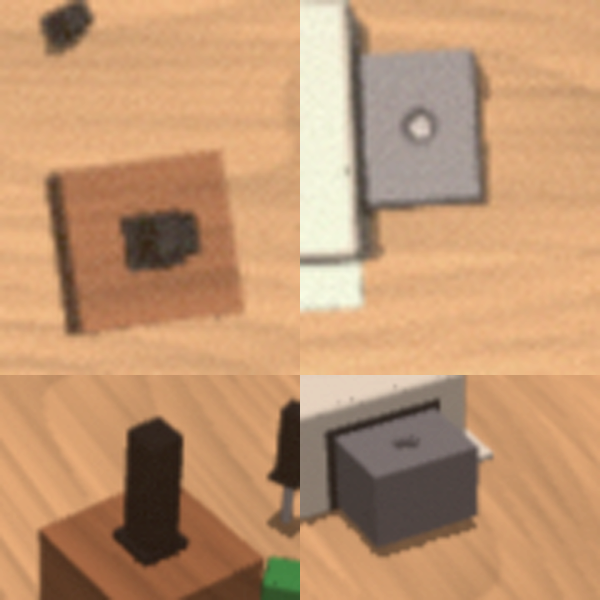

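The crop shows the chosen handle, flange down on the wooden block, and the release hole at about top pixel (283.8,245.2). Measured heights of 55.5, 56.3 and 75.1 mm match the text.

```bash
python3 - <<'E'
from h import *
s=pickle.load(open('side.pkl','rb'));t=pickle.load(open('top.pkl','rb'))
print('hole top',pix2w(t[2],283.8,245.2,z=.056),'side',pix2w(s[2],285+(405-300)/600*90*720/720*1.2 if 0 else 285+105/300*90, 200+(442-375)/225*72,z=.056))
for n,u,v,z in(('green',456,263,.11),('black2',393,225,.07),('collar',231,246,.12)):print(n,pix2w(t[2],u,v,z=z))
E
python3 -m creep '[{"delta_pos":[0.045,-0.02,0.02],"rotation":[0,0,0.12],"hand":0.05},{"delta_pos":[0.045,-0.02,0.02],"rotation":[0,0,0.12]},{"delta_pos":[0.045,-0.02,0],"rotation":[0,0,0.12]},{"delta_pos":[0.04,-0.03,0],"rotation":[0,0,0.1]},{"delta_pos":[0.03,-0.04,0]},{"delta_pos":[0.03,-0.04,0]},{"delta_pos":[0.03,-0.04,0]},{"delta_pos":[0.03,-0.04,0]}]' 40
```

```text
hole top [0.56465848 0.05487818 0.056     ] side [0.56791172 0.05321785 0.056     ]
green [ 0.52919938 -0.30149839  0.11      ]
black2 [ 0.61001758 -0.17720304  0.07      ]
collar [0.55663001 0.1585153  0.12      ]invalid input at $[1]: expected keys rotation, delta_pos, hand
```

```bash
python3 -m creep '[{"delta_pos":[0.045,-0.02,0.02],"rotation":[0,0,0.12],"hand":0.05},{"delta_pos":[0.045,-0.02,0.02],"rotation":[0,0,0.12],"hand":0.05},{"delta_pos":[0.045,-0.02,0],"rotation":[0,0,0.12],"hand":0.05},{"delta_pos":[0.04,-0.03,0],"rotation":[0,0,0.1],"hand":0.05},{"delta_pos":[0.03,-0.04,0],"rotation":[0,0,0],"hand":0.05},{"delta_pos":[0.03,-0.04,0],"rotation":[0,0,0],"hand":0.05},{"delta_pos":[0.03,-0.04,0],"rotation":[0,0,0],"hand":0.05},{"delta_pos":[0.03,-0.04,0],"rotation":[0,0,0],"hand":0.05}]' 40
```

```text
time: 0.9
tool_pos: [0.4936, 0.3678, 0.2855]
eef_rot: [-0.071, 0.997, -0.0, -0.0]
force: [-0.2, 0.0, 0.3]
gripper_width: 0.0502
grip_force: 0.0
```

```bash
python3 -m creep '[{"delta_pos":[0.01,-0.045,0],"rotation":[0,0,0],"hand":0.05},{"delta_pos":[0.01,-0.045,0],"rotation":[0,0,0],"hand":0.05},{"delta_pos":[0.01,-0.045,0],"rotation":[0,0,0],"hand":0.05},{"delta_pos":[0.01,-0.045,0],"rotation":[0,0,0],"hand":0.05},{"delta_pos":[0.01,-0.045,0],"rotation":[0,0,0],"hand":0.05},{"delta_pos":[0,-0.045,0],"rotation":[0,0,0],"hand":0.05},{"delta_pos":[0,-0.03,0],"rotation":[0,0,0],"hand":0.05},{"delta_pos":[0,0,0],"rotation":[0,0,0],"hand":0.05}]'
python3 - <<'E'
from bench import arm
import cv2,pickle
print(arm.get_obs()['tool_pos']);i=arm.camera_info('wrist');p,d=arm.camera('wrist');pickle.dump((p,d,i),open('w1.pkl','wb'));cv2.imwrite('pics/w1.png',p[:,:,::-1])
print(i)
E
```

```text
time: 1.7
tool_pos: [0.5429, 0.0632, 0.286]
eef_rot: [-0.066, 0.998, -0.001, -0.0]
force: [0.3, -0.5, 0.6]
gripper_width: 0.0504
grip_force: 0.0
[0.54288421 0.06324526 0.28597449]
{'mtx': array([[369.0222988 ,   0.        , 323.14413329],
       [  0.        , 369.0222988 , 237.03540978],
       [  0.        ,   0.        ,   1.        ]]), 'cam_to_world': array([[-0.1312636 ,  0.95090818,  0.28025612,  0.47229722],
       [ 0.9913464 ,  0.12633016,  0.03567919,  0.05380622],
       [-0.00147717,  0.28251428, -0.95926196,  0.41111836],
       [ 0.        ,  0.        ,  0.        ,  1.        ]])}
```

View pics/w1.png

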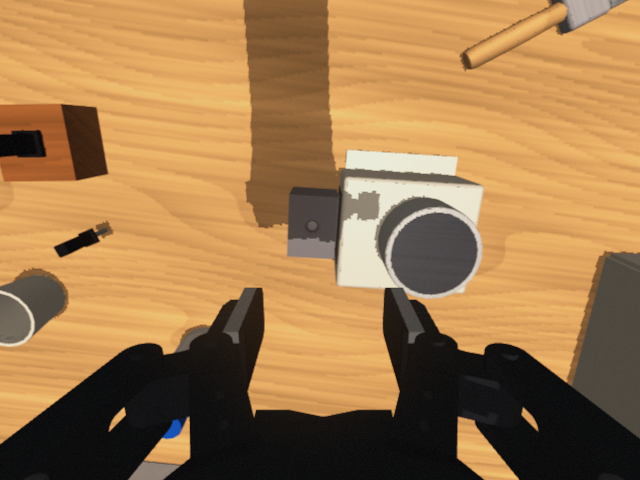

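The wrist view shows the slide's hole at (312,226), and the stand with the pin at the left edge (20,145).

```bash
python3 -m creep '[{"delta_pos":[-0.005,-0.045,0],"rotation":[0,0,0],"hand":0.05},{"delta_pos":[-0.005,-0.045,0],"rotation":[0,0,0],"hand":0.05},{"delta_pos":[-0.005,-0.045,0],"rotation":[0,0,0],"hand":0.05},{"delta_pos":[-0.005,-0.045,0],"rotation":[0,0,0],"hand":0.05},{"delta_pos":[-0.005,-0.045,0],"rotation":[0,0,0],"hand":0.05},{"delta_pos":[-0.005,-0.045,0],"rotation":[0,0,0],"hand":0.05},{"delta_pos":[-0.005,0,0],"rotation":[0,0,0],"hand":0.05},{"delta_pos":[0,0,0],"rotation":[0,0,0],"hand":0.05}]'
python3 - <<'E'
from bench import arm
from h import *
o=arm.get_obs();print(o['tool_pos'],o['eef_rot'],o['qpos'].round(2) if hasattr(o['qpos'],'round') else o['qpos']);i=arm.camera_info('wrist');p,d=arm.camera('wrist');pickle.dump((p,d,i),open('w2.pkl','wb'))
w=pickle.load(open('w1.pkl','rb'));P=cloud(w[1],w[2])
g=cv2.cvtColor(w[0],cv2.COLOR_RGB2GRAY)[205:245,293:333]
print('hole',pix2w(w[2],312,226,z=.056))
m=np.zeros(d.shape,bool);m[180:265,280:345]=1;print('block',rect(P,m&(w[1]>0),.05,.062))
m[:]=0;m[140:300,330:490]=1;print('box',rect(P,m&(w[1]>0),.07,.08))
P=cloud(d,i)
dd=(d>0)&(np.hypot(P[...,0]-.521,P[...,1]+.216)<.06)
print('stand',rect(P,dd,.05,.058)); print('handletop',rect(P,dd&(np.hypot(P[...,0]-.521,P[...,1]+.216)<.025),.118,.128))
f=lambda p,x,y:cv2.resize(p[y:y+120,x:x+120],None,fx=3.3,fy=5,interpolation=cv2.INTER_CUBIC) if 0 else cv2.resize(p[y:y+100,x:x+100],(400,400),interpolation=cv2.INTER_CUBIC)
ys,xs=np.where(dd);cx,cy=int(xs.mean()),int(ys.mean());x0,y0=max(cx-70,0),max(cy-70,0);print(x0,y0)
cv2.imwrite('pics/w2.png',np.hstack([cv2.resize(w[0][206:246,292:332],(400,400),interpolation=cv2.INTER_CUBIC),cv2.resize(p[y0:y0+140,x0:x0+140],(400,400),interpolation=cv2.INTER_CUBIC)])[:,:,::-1])
E
```

```text
time: 2.55
tool_pos: [0.5076, -0.1999, 0.2857]
eef_rot: [-0.07, 0.998, 0.0, -0.0]
force: [0.5, 0.4, 0.2]
gripper_width: 0.0496
grip_force: 0.0
[ 0.50760096 -0.19989884  0.28566441] [-7.04866700e-02  9.97512576e-01  4.84169914e-04 -2.36048390e-04] [-0.15  0.08  0.51  1.67 -0.04  1.4   2.08]
hole [0.5661659  0.05452684 0.056     ]
block (3029, np.float64(0.0557), ((561.2179565429688, 55.21688461303711), (83.91609191894531, 51.145172119140625), 3.834808826446533))
box (7436, np.float64(0.0746), ((561.0073852539062, 145.31674194335938), (109.19711303710938, 129.13912963867188), 3.923868417739868))
stand (3925, np.float64(0.0547), ((522.5549926757812, -216.99041748046875), (70.60291290283203, 70.10535430908203), 8.248432159423828))
handletop (478, np.float64(0.1224), ((522.1416015625, -217.09092712402344), (18.16836166381836, 18.080638885498047), 7.591277599334717))
190 310
```

View pics/w2.png

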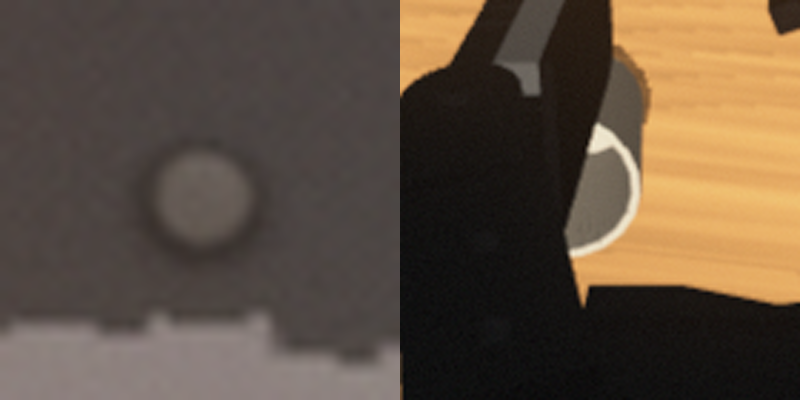

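The left crop shows the hole ring centred at wrist pixel (311.9,225.2), with the button visible inside. The right crop missed the stand, but the depth fit gave it: handle (0.522,-0.217), yaw about 8°, top 0.1224. Both agree with the top camera. Now for the grasp.

```bash
python3 -m creep '[{"delta_pos":[0.014,-0.0165,-0.035],"rotation":[0,0,0],"hand":0.05},{"delta_pos":[0,0,-0.045],"rotation":[0,0,0],"hand":0.05},{"delta_pos":[0,0,-0.04],"rotation":[0,0,0],"hand":0.05},{"delta_pos":[0,0,-0.036],"rotation":[0,0,0],"hand":0.05},{"delta_pos":[0,0,-0.03],"rotation":[0,0,0],"hand":0.05},{"delta_pos":[0,0,0],"rotation":[0,0,0],"hand":0.05},{"delta_pos":[0,0,0],"rotation":[0,0,0],"hand":0.05}]' 40
python3 -m creep '[{"delta_pos":[0,0,0],"rotation":[0,0,0],"hand":0.01},{"delta_pos":[0,0,0],"rotation":[0,0,0],"hand":0.01},{"delta_pos":[0,0,0],"rotation":[0,0,0],"hand":0.01},{"delta_pos":[0,0,0],"rotation":[0,0,0],"hand":0.01},{"delta_pos":[0,0,0],"rotation":[0,0,0],"hand":0.01},{"delta_pos":[0,0,0],"rotation":[0,0,0],"hand":0.01}]' 60
```

```text
time: 3.3
tool_pos: [0.5227, -0.2147, 0.1001]
eef_rot: [-0.073, 0.997, 0.0, -0.0]
force: [0.3, -0.3, -0.1]
gripper_width: 0.0497
grip_force: 0.0
time: 3.9
tool_pos: [0.5233, -0.2168, 0.102]
eef_rot: [-0.071, 0.997, -0.0, 0.002]
force: [-0.4, 0.8, 6.2]
gripper_width: 0.0173
grip_force: 59.0
```

```bash
python3 -m creep '[{"delta_pos":[0,0,0.01],"rotation":[0,0,0],"hand":0.01},{"delta_pos":[0,0,0.02],"rotation":[0,0,0],"hand":0.01},{"delta_pos":[0,0,0.03],"rotation":[0,0,0],"hand":0.01},{"delta_pos":[0,0,0.03],"rotation":[0,0,0],"hand":0.01},{"delta_pos":[0,0,0.03],"rotation":[0,0,0],"hand":0.01},{"delta_pos":[0,0,0],"rotation":[0,0,0],"hand":0.01},{"delta_pos":[0,0,0],"rotation":[0,0,0],"hand":0.01}]'
python3 - <<'E'
from bench import arm
import cv2,pickle
for k in range(3):
  o=arm.get_obs();print(o['tool_pos'],o['force'],o['eef_rot'])
  i=arm.camera_info('wrist');p,d=arm.camera('wrist')
pickle.dump((p,d,i),open('w3.pkl','wb'));
s,sd=arm.camera('side')
cv2.imwrite('pics/w3.png',cv2.hconcat([p[:,140:500],cv2.resize(s[180:400,320:500],(393,480))])[:,:,::-1])
E
```

```text
time: 4.6
tool_pos: [0.5218, -0.2169, 0.2208]
eef_rot: [-0.071, 0.997, -0.0, 0.001]
force: [-0.1, -0.2, -1.9]
gripper_width: 0.0172
grip_force: 58.8
[ 0.52183552 -0.21685454  0.22078075] [-0.07975452 -0.16266526 -1.86716919] [-7.09328665e-02  9.97480851e-01 -3.09892723e-05  6.92962396e-04]
[ 0.52125051 -0.21650974  0.21958179] [ 0.32362342  0.61188428 -0.69736867] [-7.10078204e-02  9.97475652e-01  2.80126908e-04 -3.67768466e-04]
[ 0.52097276 -0.21637331  0.21890386] [ 0.05726261 -0.31067071 -1.6330712 ] [-7.10061639e-02  9.97475318e-01  4.10504363e-04 -9.72549486e-04]
```

View pics/w3.png

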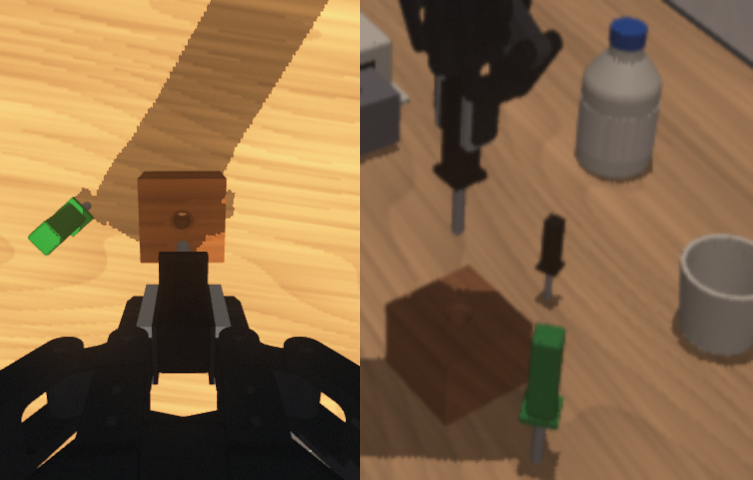

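The pin is held upright: tip at wrist pixel (324,245), stand hole at (322,219). The side view confirms a straight grip.

```bash
python3 -m creep '[{"delta_pos":[0.007,0.045,0],"rotation":[0,0,-0.02],"hand":0.01},{"delta_pos":[0.007,0.045,0],"rotation":[0,0,-0.02],"hand":0.01},{"delta_pos":[0.007,0.045,0],"rotation":[0,0,-0.02],"hand":0.01},{"delta_pos":[0.007,0.045,0],"rotation":[0,0,-0.01],"hand":0.01},{"delta_pos":[0.007,0.045,-0.01],"rotation":[0,0,0],"hand":0.01},{"delta_pos":[0.007,0.045,-0.02],"rotation":[0,0,0],"hand":0.01},{"delta_pos":[0.0015,0.001,-0.02],"rotation":[0,0,0],"hand":0.01},{"delta_pos":[0,0,0],"rotation":[0,0,0],"hand":0.01}]'
python3 -m creep '[{"delta_pos":[0,0,0],"rotation":[0,0,0],"hand":0.01},{"delta_pos":[0,0,0],"rotation":[0,0,0],"hand":0.01}]'
python3 - <<'E'
from bench import arm
from h import *
w=pickle.load(open('w3.pkl','rb'))
print('before: tip',pix2w(w[2],324,244,z=.128),'standhole',pix2w(w[2],322,219,z=.055))
i=arm.camera_info('wrist');p,d=arm.camera('wrist');o=arm.get_obs();print(o['tool_pos'],o['force'],o['eef_rot'])
pickle.dump((p,d,i),open('w4.pkl','wb'))
T=i['cam_to_world'];K=i['mtx']
def pr(X):
    c=T[:3,:3].T@(np.array(X)-T[:3,3]);c=K@c;return c[:2]/c[2]
u,v=pr([.565,.0545,.056]);print('hole expected px',u,v,'tip exp',pr([.565,.0545,.079]))
x0,y0=int(u)-50,int(v)-40;print(x0,y0)
cv2.imwrite('pics/w4.png',cv2.resize(p[y0:y0+100,x0:x0+100],(600,600),interpolation=cv2.INTER_CUBIC)[:,:,::-1])
E
```

```text
time: 5.6
tool_pos: [0.5626, 0.0559, 0.1659]
eef_rot: [-0.038, 0.999, -0.001, -0.004]
force: [-0.4, -0.1, -0.8]
gripper_width: 0.0174
grip_force: 59.0
time: 5.8
tool_pos: [0.5658, 0.0525, 0.1709]
eef_rot: [-0.035, 0.999, -0.0, 0.001]
force: [0.3, -0.0, -0.6]
gripper_width: 0.0173
grip_force: 59.0
before: tip [ 0.5177013  -0.21642486  0.128     ] standhole [ 0.51966469 -0.21748395  0.055     ]
[0.56599733 0.05263611 0.17117325] [ 0.75235933 -0.13091136 -0.20695479] [-3.46971755e-02  9.99397432e-01  7.88505352e-06  9.37377173e-04]
hole expected px 326.5274813723524 236.4903231262346 tip exp [326.86719174 247.00469126]
276 196
```

View pics/w4.png

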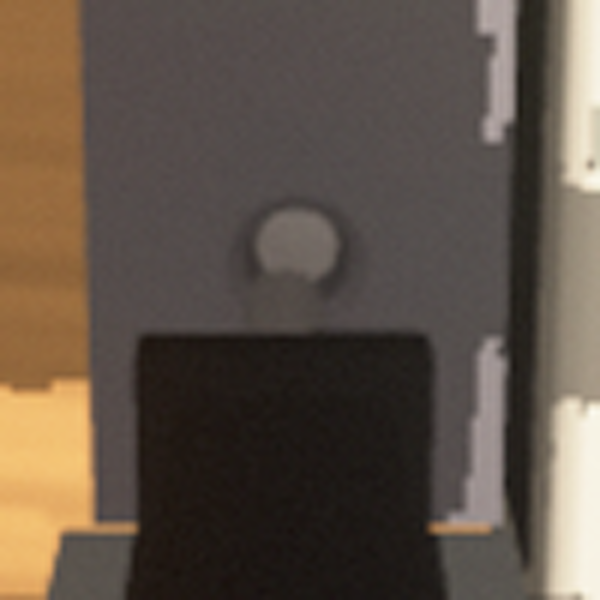

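The hole ring is at (325.5,237) and the pin centred at u≈323.3, so the pin is about 1.6 mm too far in -y. I'll correct that and lower.

```bash
python3 -m creep '[{"delta_pos":[0,0.0017,-0.01],"rotation":[0,0,0],"hand":0.01},{"delta_pos":[0,0,-0.009],"rotation":[0,0,0],"hand":0.01},{"delta_pos":[0,0,0],"rotation":[0,0,0],"hand":0.01}]'
python3 -m creep '[{"delta_pos":[0,0,-0.002],"rotation":[0,0,0],"hand":0.01},{"delta_pos":[0,0,-0.002],"rotation":[0,0,0],"hand":0.01},{"delta_pos":[0,0,0],"rotation":[0,0,0],"hand":0.01}]'
```

```text
time: 6.15
tool_pos: [0.564, 0.0557, 0.1492]
eef_rot: [-0.036, 0.999, -0.0, -0.002]
force: [-0.2, -0.6, -0.7]
gripper_width: 0.0177
grip_force: 59.0
time: 6.45
tool_pos: [0.5655, 0.056, 0.1476]
eef_rot: [-0.036, 0.999, 0.0, 0.0]
force: [-1.0, -1.0, 3.2]
gripper_width: 0.0175
grip_force: 59.7
```

```bash
python3 -m creep '[{"delta_pos":[0,0,-0.002],"rotation":[0,0,0],"hand":0.01},{"delta_pos":[0,0,-0.001],"rotation":[0,0,0],"hand":0.01},{"delta_pos":[0,0,0],"rotation":[0,0,0],"hand":0.01}]'
```

```text
time: 6.75
tool_pos: [0.5664, 0.0557, 0.1445]
eef_rot: [-0.036, 0.999, -0.0, 0.002]
force: [2.6, 0.6, -0.5]
gripper_width: 0.0171
grip_force: 58.8
```

```bash
python3 -m creep '[{"delta_pos":[0.0008,0,0],"rotation":[0,0,0],"hand":0.01},{"delta_pos":[0,0,-0.002],"rotation":[0,0,0],"hand":0.01},{"delta_pos":[0,0,0],"rotation":[0,0,0],"hand":0.01}]'
```

```text
time: 7.05
tool_pos: [0.5666, 0.0557, 0.1417]
eef_rot: [-0.036, 0.999, -0.0, 0.001]
force: [2.6, -1.5, -1.3]
gripper_width: 0.0177
grip_force: 58.9
```

```bash
python3 -m creep '[{"delta_pos":[0,0,-0.002],"rotation":[0,0,0],"hand":0.01},{"delta_pos":[0,0,0],"rotation":[0,0,0],"hand":0.01}]'
```

```text
time: 7.25
tool_pos: [0.5666, 0.0557, 0.1401]
eef_rot: [-0.036, 0.999, -0.0, 0.001]
force: [3.5, -0.7, -0.1]
gripper_width: 0.0173
grip_force: 59.2
```

```bash
python3 -m creep '[{"delta_pos":[0.001,0,0],"rotation":[0,0,0],"hand":0.01},{"delta_pos":[0,0,-0.002],"rotation":[0,0,0],"hand":0.01},{"delta_pos":[0,0,0],"rotation":[0,0,0],"hand":0.01}]'
```

```text
time: 7.55
tool_pos: [0.567, 0.0557, 0.1381]
eef_rot: [-0.036, 0.999, -0.0, -0.0]
force: [0.7, -2.2, 3.4]
gripper_width: 0.0172
grip_force: 59.4
```

```bash
python3 -m creep '[{"delta_pos":[0,0,-0.002],"rotation":[0,0,0],"hand":0.01},{"delta_pos":[0,0,0],"rotation":[0,0,0],"hand":0.01}]'
```

```text
time: 7.75
tool_pos: [0.5671, 0.0557, 0.1361]
eef_rot: [-0.036, 0.999, -0.0, -0.0]
force: [0.6, -2.4, 4.6]
gripper_width: 0.0175
grip_force: 59.6
```

```bash
python3 -m creep '[{"delta_pos":[0,-0.001,-0.0015],"rotation":[0,0,0],"hand":0.01},{"delta_pos":[0,0,0],"rotation":[0,0,0],"hand":0.01}]'
```

```text
time: 7.95
tool_pos: [0.5671, 0.0554, 0.1347]
eef_rot: [-0.036, 0.999, 0.0, 0.0]
force: [0.4, -1.7, 5.5]
gripper_width: 0.0174
grip_force: 59.8
```

```bash
python3 -m creep '[{"delta_pos":[0,0,-0.0015],"rotation":[0,0,0],"hand":0.01},{"delta_pos":[0,0,0],"rotation":[0,0,0],"hand":0.01},{"delta_pos":[0,0,0],"rotation":[0,0,0],"hand":0.01}]'
```

```text
time: 8.25
tool_pos: [0.5672, 0.0555, 0.1336]
eef_rot: [-0.036, 0.999, 0.0, 0.0]
force: [-0.1, -0.6, 7.9]
gripper_width: 0.0172
grip_force: 59.9
```

```bash
python3 -m creep '[{"delta_pos":[0.0001,-0.002,0],"rotation":[0,0,0],"hand":0.01},{"delta_pos":[0.0001,-0.002,0],"rotation":[0,0,0],"hand":0.01},{"delta_pos":[0,0,0],"rotation":[0,0,0],"hand":0.01}]'
```

```text
time: 8.55
tool_pos: [0.5672, 0.0538, 0.1337]
eef_rot: [-0.037, 0.999, 0.002, 0.0]
force: [-0.9, 2.3, 6.9]
gripper_width: 0.0174
grip_force: 60.0
```

```bash
python3 -m creep '[{"delta_pos":[0.0002,-0.003,0],"rotation":[0,0,0],"hand":0.01},{"delta_pos":[0,0,0],"rotation":[0,0,0],"hand":0.01}]'
```

```text
time: 8.75
tool_pos: [0.5674, 0.0509, 0.1336]
eef_rot: [-0.037, 0.999, 0.002, 0.0]
force: [0.1, 3.1, 6.1]
gripper_width: 0.0175
grip_force: 60.0
```

```bash
python3 -m creep '[{"delta_pos":[0.0001,-0.002,-0.0008],"rotation":[0,0,0],"hand":0.01},{"delta_pos":[0.0002,-0.003,0],"rotation":[0,0,0],"hand":0.01},{"delta_pos":[0.0002,-0.003,0],"rotation":[0,0,0],"hand":0.01},{"delta_pos":[0,0,0],"rotation":[0,0,0],"hand":0.01}]'
```

```text
time: 9.15
tool_pos: [0.568, 0.0428, 0.133]
eef_rot: [-0.037, 0.999, 0.002, 0.0]
force: [-0.8, 2.0, 8.5]
gripper_width: 0.0171
grip_force: 60.0
```

```bash
python3 -m creep '[{"delta_pos":[0.0002,-0.003,0],"rotation":[0,0,0],"hand":0.01},{"delta_pos":[0.0002,-0.003,0],"rotation":[0,0,0],"hand":0.01},{"delta_pos":[0.0002,-0.003,0],"rotation":[0,0,0],"hand":0.01},{"delta_pos":[0.0002,-0.003,0],"rotation":[0,0,0],"hand":0.01}]'
```

```text
time: 9.55
tool_pos: [0.5688, 0.0315, 0.1329]
eef_rot: [-0.037, 0.999, 0.002, 0.0]
force: [-0.6, 3.8, 7.8]
gripper_width: 0.0173
grip_force: 60.0
```

```bash
python3 -m creep '[{"delta_pos":[0.0002,-0.003,0],"rotation":[0,0,0],"hand":0.01},{"delta_pos":[0.0002,-0.003,0],"rotation":[0,0,0],"hand":0.01},{"delta_pos":[0.0002,-0.003,0],"rotation":[0,0,0],"hand":0.01},{"delta_pos":[0.0002,-0.003,0],"rotation":[0,0,0],"hand":0.01},{"delta_pos":[0.0002,-0.003,0],"rotation":[0,0,0],"hand":0.01},{"delta_pos":[0.0002,-0.003,0],"rotation":[0,0,0],"hand":0.01}]'
```

```text
time: 10.15
tool_pos: [0.5701, 0.0135, 0.1329]
eef_rot: [-0.037, 0.999, 0.002, 0.0]
force: [-0.5, 2.4, 6.6]
gripper_width: 0.0173
grip_force: 60.0
```

```bash
python3 -m creep '[{"delta_pos":[0.0002,-0.003,0],"rotation":[0,0,0],"hand":0.01},{"delta_pos":[0.0002,-0.003,0],"rotation":[0,0,0],"hand":0.01},{"delta_pos":[0.0002,-0.003,0],"rotation":[0,0,0],"hand":0.01},{"delta_pos":[0.0002,-0.003,0],"rotation":[0,0,0],"hand":0.01},{"delta_pos":[0.0002,-0.003,0],"rotation":[0,0,0],"hand":0.01},{"delta_pos":[0.0002,-0.003,0],"rotation":[0,0,0],"hand":0.01}]'
```

```text
time: 10.75
tool_pos: [0.5713, -0.0045, 0.1329]
eef_rot: [-0.037, 0.999, 0.002, 0.0]
force: [-1.4, 4.0, 7.3]
gripper_width: 0.0173
grip_force: 60.0
```

Roughly 58 mm out. I'll go on towards about 76 mm.

```bash
python3 -m creep '[{"delta_pos":[0.0002,-0.003,0],"rotation":[0,0,0],"hand":0.01},{"delta_pos":[0.0002,-0.003,0],"rotation":[0,0,0],"hand":0.01},{"delta_pos":[0.0002,-0.003,0],"rotation":[0,0,0],"hand":0.01},{"delta_pos":[0.0002,-0.003,0],"rotation":[0,0,0],"hand":0.01},{"delta_pos":[0.0002,-0.003,0],"rotation":[0,0,0],"hand":0.01}]'
```

```text
time: 11.25
tool_pos: [0.5724, -0.0195, 0.1329]
eef_rot: [-0.037, 0.999, 0.002, 0.0]
force: [-0.1, 3.7, 7.3]
gripper_width: 0.0173
grip_force: 60.0
```

```bash
python3 -m creep '[{"delta_pos":[0.0001,-0.002,0],"rotation":[0,0,0],"hand":0.01},{"delta_pos":[0.0001,-0.0015,0],"rotation":[0,0,0],"hand":0.01},{"delta_pos":[0,0,0],"rotation":[0,0,0],"hand":0.01},{"delta_pos":[0,0,0],"rotation":[0,0,0],"hand":0.01}]'
python3 - <<'E'
from bench import arm
from h import *
p,d=arm.camera('top');i=arm.camera_info('top');P=cloud(d,i)
m=(d>0)&(P[...,0]>.52)&(P[...,0]<.62)&(P[...,1]<.09)&(P[...,1]>-.1)
q=P[m&(P[...,2]>.046)&(P[...,2]<.063)];print('slide top y range',np.percentile(q[:,1],[0.5,99]))
E
```

```text
time: 11.65
tool_pos: [0.5726, -0.0235, 0.1329]
eef_rot: [-0.037, 0.999, 0.002, 0.0]
force: [0.1, 1.8, 8.0]
gripper_width: 0.0172
grip_force: 60.1
slide top y range [0.07924008 0.08586013]
```

```bash
python3 -m creep '[{"delta_pos":[0,0.0015,0],"rotation":[0,0,0],"hand":0.01},{"delta_pos":[0,0,0.004],"rotation":[0,0,0],"hand":0.01},{"delta_pos":[0,0,0.006],"rotation":[0,0,0],"hand":0.01},{"delta_pos":[0,0,0.01],"rotation":[0,0,0],"hand":0.01},{"delta_pos":[0,0,0.02],"rotation":[0,0,0],"hand":0.01},{"delta_pos":[0,0,0.03],"rotation":[0,0,0],"hand":0.01},{"delta_pos":[0,0,0.02],"rotation":[0,0,0],"hand":0.01},{"delta_pos":[0,0,0],"rotation":[0,0,0],"hand":0.01}]'
python3 - <<'E'
from bench import arm
from h import *
p,d=arm.camera('side');o=arm.get_obs();print(o['tool_pos'],o['force'])
s=pickle.load(open('side.pkl','rb'))
w,wd=arm.camera('wrist');i=arm.camera_info('wrist');pickle.dump((w,wd,i),open('w5.pkl','wb'))
cv2.imwrite('pics/s5.png',cv2.hconcat([p[140:400,240:460],w[140:400,200:440]])[:,:,::-1].repeat(2,0)[:,:].repeat(1,1) if 0 else cv2.hconcat([cv2.resize(p[140:400,240:440],(400,520)),cv2.resize(w[120:380,220:420],(400,520))])[:,:,::-1])
E
```

```text
time: 12.5
tool_pos: [0.5734, -0.0249, 0.225]
eef_rot: [-0.036, 0.999, 0.0, 0.002]
force: [-0.6, -0.9, 0.1]
gripper_width: 0.0172
grip_force: 58.8
[ 0.57245379 -0.02482616  0.22302199] [-0.13042616  0.62976995 -1.64782296]
```

View pics/s5.png

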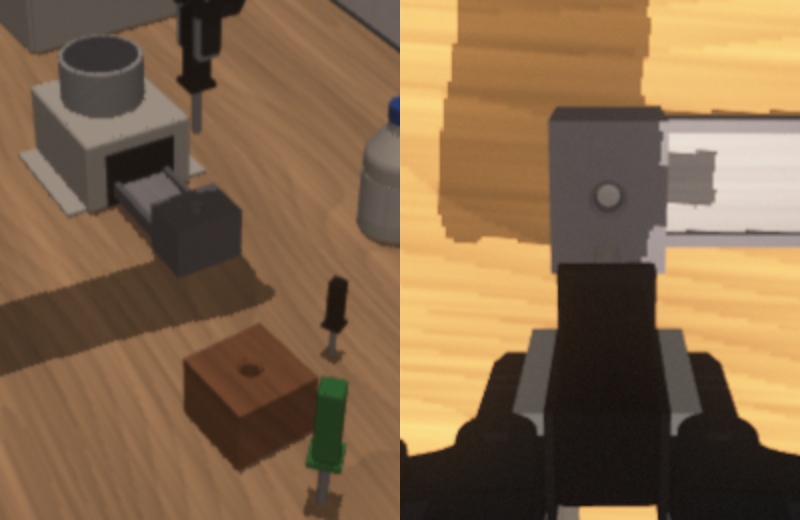

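The left crop shows the slide fully out of the box and the pin clear above it. The right crop shows the released button in the hole at wrist pixel (324,217.5).

```bash
python3 -m creep '[{"delta_pos":[-0.011,-0.042,0],"rotation":[0,0,0.02],"hand":0.01},{"delta_pos":[-0.011,-0.042,0],"rotation":[0,0,0.02],"hand":0.01},{"delta_pos":[-0.011,-0.042,0],"rotation":[0,0,0.02],"hand":0.01},{"delta_pos":[-0.011,-0.042,0],"rotation":[0,0,0.01],"hand":0.01},{"delta_pos":[-0.007,-0.024,-0.02],"rotation":[0,0,0],"hand":0.01},{"delta_pos":[0,0,-0.03],"rotation":[0,0,0],"hand":0.01},{"delta_pos":[0,0,0],"rotation":[0,0,0],"hand":0.01},{"delta_pos":[0,0,0],"rotation":[0,0,0],"hand":0.01}]'
python3 - <<'E'
from bench import arm
from h import *
w=pickle.load(open('w5.pkl','rb'));print('slide hole now',pix2w(w[2],324,217.5,z=.056))
for k in range(3): o=arm.get_obs();print(o['tool_pos'],o['force']);i=arm.camera_info('wrist');p,d=arm.camera('wrist')
x0,y0=264,190
cv2.imwrite('pics/w6.png',cv2.resize(p[y0:y0+110,x0:x0+110],(550,550),interpolation=cv2.INTER_CUBIC)[:,:,::-1])
T=i['cam_to_world'];K=i['mtx']
def pr(X): c=K@(T[:3,:3].T@(np.array(X)-T[:3,3]));return c[:2]/c[2]
print(pr([.5222,-.217,.055]),pr([.5222,-.217,o['tool_pos'][2]-.091]))
E
```

```text
time: 13.4
tool_pos: [0.5206, -0.2158, 0.1709]
eef_rot: [-0.071, 0.997, 0.001, -0.002]
force: [-0.1, 0.4, -0.1]
gripper_width: 0.0173
grip_force: 58.9
slide hole now [ 0.56945674 -0.02428094  0.056     ]
[ 0.5205727  -0.21578918  0.17086078] [-0.1160819   0.35064083 -0.09096145]
[ 0.52163242 -0.21592395  0.17215383] [ 0.34562504  0.39408561 -1.32186594]
[ 0.52220582 -0.21606693  0.1729062 ] [ 5.06442263e-01  1.05143083e-03 -1.22700705e+00]
[322.14035227 236.15646532] [322.05592622 248.4380799 ]
```

View pics/w6.png

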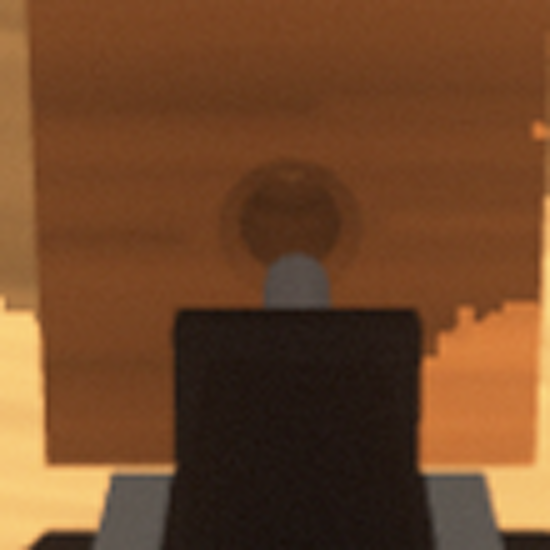

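The stand hole is at (322.2,234.4) and the tip at about (323.2,246.5), aligned within a millimetre. The slide is about 79 mm out. Now I'll lower the pin.

```bash
python3 -m creep '[{"delta_pos":[0,-0.0005,-0.01],"rotation":[0,0,0],"hand":0.01},{"delta_pos":[0,0,-0.01],"rotation":[0,0,0],"hand":0.01},{"delta_pos":[0,0,-0.01],"rotation":[0,0,0],"hand":0.01},{"delta_pos":[0,0,-0.01],"rotation":[0,0,0],"hand":0.01},{"delta_pos":[0,0,-0.01],"rotation":[0,0,0],"hand":0.01},{"delta_pos":[0,0,-0.01],"rotation":[0,0,0],"hand":0.01},{"delta_pos":[0,0,0],"rotation":[0,0,0],"hand":0.01},{"delta_pos":[0,0,0],"rotation":[0,0,0],"hand":0.01}]'
```

```text
time: 14.35
tool_pos: [0.5213, -0.2175, 0.1119]
eef_rot: [-0.071, 0.997, 0.0, -0.0]
force: [-0.0, 0.2, -0.3]
gripper_width: 0.0173
grip_force: 58.9
```

```bash
python3 -m creep '[{"delta_pos":[0,0,-0.003],"rotation":[0,0,0],"hand":0.01},{"delta_pos":[0,0,-0.003],"rotation":[0,0,0],"hand":0.01},{"delta_pos":[0,0,-0.003],"rotation":[0,0,0],"hand":0.01},{"delta_pos":[0,0,0],"rotation":[0,0,0],"hand":0.01},{"delta_pos":[0,0,0],"rotation":[0,0,0],"hand":0.01}]'
```

```text
time: 14.85
tool_pos: [0.5214, -0.2174, 0.1031]
eef_rot: [-0.071, 0.997, 0.0, -0.0]
force: [-1.0, -0.5, -0.7]
gripper_width: 0.0175
grip_force: 58.9
```

```bash
python3 -m creep '[{"delta_pos":[0,0,-0.0015],"rotation":[0,0,0],"hand":0.01},{"delta_pos":[0,0,0],"rotation":[0,0,0],"hand":0.01},{"delta_pos":[0,0,0],"rotation":[0,0,0],"hand":0.01}]'
```

```text
time: 15.15
tool_pos: [0.5217, -0.2176, 0.102]
eef_rot: [-0.071, 0.997, -0.0, 0.0]
force: [-0.7, 0.3, 1.0]
gripper_width: 0.0176
grip_force: 59.1
```

```bash
python3 -m creep '[{"delta_pos":[0,0,-0.001],"rotation":[0,0,0],"hand":0.01},{"delta_pos":[0,0,0],"rotation":[0,0,0],"hand":0.01},{"delta_pos":[0,0,0],"rotation":[0,0,0],"hand":0.01}]'
```

```text
time: 15.45
tool_pos: [0.5217, -0.2177, 0.102]
eef_rot: [-0.071, 0.997, 0.0, 0.0]
force: [-2.6, 0.6, 8.6]
gripper_width: 0.0174
grip_force: 60.3
```

Contact at the original grasp height, so the flange is home. I'll release and rise.

```bash
python3 -m creep '[{"delta_pos":[0,0,0.0005],"rotation":[0,0,0],"hand":0.045},{"delta_pos":[0,0,0],"rotation":[0,0,0],"hand":0.045},{"delta_pos":[0,0,0],"rotation":[0,0,0],"hand":0.045},{"delta_pos":[0,0,0],"rotation":[0,0,0],"hand":0.045},{"delta_pos":[0,0,0.02],"rotation":[0,0,0],"hand":0.045},{"delta_pos":[0,0,0.04],"rotation":[0,0,0],"hand":0.045},{"delta_pos":[0,0,0.045],"rotation":[0,0,0],"hand":0.045},{"delta_pos":[0,0,0.045],"rotation":[0,0,0],"hand":0.045}]'
python3 -m creep '[{"delta_pos":[-0.02,0,0.04],"rotation":[0,0,0],"hand":0.045},{"delta_pos":[-0.02,0,0],"rotation":[0,0,0],"hand":0.045},{"delta_pos":[0,0,0],"rotation":[0,0,0],"hand":0.045},{"delta_pos":[0,0,0],"rotation":[0,0,0],"hand":0.045}]'
python3 - <<'E'
from bench import arm
from h import *
p,d=arm.camera('wrist');i=arm.camera_info('wrist');P=cloud(d,i)
r=np.hypot(P[...,0]-.522,P[...,1]+.217);print('handle top',rect(P,(d>0)&(r<.025),.112,.14))
s,_=arm.camera('side');cv2.imwrite('pics/end.png',cv2.hconcat([cv2.resize(s[180:400,240:460],(400,400)),cv2.resize(p,(400,400))])[:,:,::-1])
E
```

```text
time: 16.25
tool_pos: [0.5209, -0.2174, 0.2524]
eef_rot: [-0.071, 0.997, 0.0, -0.0]
force: [1.2, -0.3, 0.0]
gripper_width: 0.0452
grip_force: 0.0
time: 16.65
tool_pos: [0.4815, -0.2171, 0.2908]
eef_rot: [-0.071, 0.997, 0.0, 0.0]
force: [0.6, -0.3, 0.3]
gripper_width: 0.0451
grip_force: 0.0
handle top (474, np.float64(0.1218), ((519.971435546875, -217.6585693359375), (17.424049377441406, 17.1807861328125), 8.19809341430664))
```

View pics/end.png

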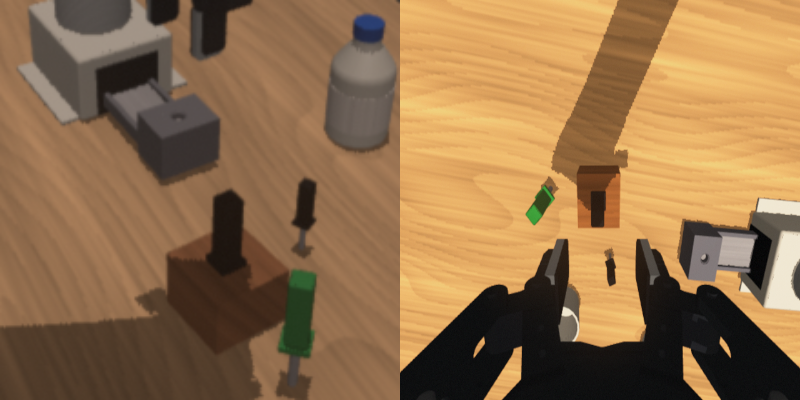

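The pin stands upright with its flange on the block, handle top at 0.122 as before. The slide is out and the gripper touches nothing.

```bash
python3 -c "
from bench import arm
print(arm.close_job())"
```

```text
the job is handed in; nothing more can be done
None
```

The job is handed in after about 17 s on the robot's clock: the slide is about 79 mm out and the pin is back in its stand, upright and fully home, with readings of about 9 N at most on the button and 4 N on the slide; the hand-in gave no verdict.

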